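Rock the tight wooden core out of a plaster mould

ROBOT

A 6-joint arm with a two-finger parallel gripper is mounted at the origin on the work surface. World frame = base frame: x ahead of the robot, y to its left, z up, the work surface at z = 0. Lengths are in mm, angles in rad, forces in N, time in s.
With the tool pointing down it reaches from about 350 to 975 mm from the base axis. Payload 7.1 kg.
Tool frame: the origin (TCP) lies on the front face of the gripper's body, between the roots of the fingers; the fingertips stand 80 mm ahead of it and the grasp point (between the pads) lies 61 mm ahead of it (env.tips_ahead is the distance from the TCP to the fingertips, in mm); z points along the fingers, y is the line along which they close (so a half turn about z gives the same grasp; the last joint's range is limited). The gripper opens to 88 mm and grips with 3 to 60 N. Pads are 20 mm wide; open, the fingers measure 115 mm over their backs; the gripper's body (75 mm by 178 mm) begins 61 mm behind the grasp point.
Start: joints at [1.153, 0.423, 1.63, -0, 1.089, -0.019], TCP at [242.663, 575.951, 302.675] pointing down, gripper open.
Joint ranges: [-3, 3], [-0.9, 2.11], [0.09, 2.58], [-1.31, 4.45], [0.11, 2.69], [-2.54, 2.54]. Speed limits (rad/s): [2.39, 2.39, 3.01, 3.14, 3.14, 3.14].

INTERFACE

Orientations are given as a unit quaternion [x, y, z, w].
In Python, from station import env, set_gripper, viewer, workorder gives the robot as it stands. Calls block until the motion is done:
- env.reach(position, orientation): joint-space move of the TCP to a pose.
- env.move_l(position, rot=None, rate=150, f_stop=None): straight line of the TCP; rot=None keeps the orientation; rate is the mean speed in mm/s. With f_stop (N) it stops when the force on the tool has changed by that much, and returns True; else False.
- env.move_joints(angles): joint-space move.
- set_gripper(opening): finger opening in mm; the grip force is fixed at half the most; returns when the fingers have stopped.
- env.hold(seconds).
- env.ik(position, orientation): joint angles nearest the present ones, or None.
- env.read_state(): the state.
- viewer.camera(name): name is "side" or "top" or "wrist"; returns the picture (420x560x3 uint8, blue, green, red); there is no depth.
- viewer.camera_params(name): a dict with "fx", "fy", "cx", "cy" (pixels), "pose" (4x4, takes a point from camera to world coordinates); the wrist camera has in their place "tool_from_camera" (4x4, takes a point from camera to tool coordinates, whose origin is the TCP and whose axes are the flange's). Camera axes: x right, y up, looking along -z (the intrinsics and any distortion apply to the point x, -y, -z); pixel columns grow to the right and rows downward; lengths in mm; the calibration is good to about 2 mm. A picture is of the moment at which its call begins: read the wrist's pose just before it. camera_params takes no time and is no camera call.
A pose or a line that the arm cannot do raises env.IKError and nothing moves.
- workorder.sign_off(): hands the job in; it is judged then, once.
The state is a dict: "time_s": time; "qpos": joint angles; "dq": joint speeds; "tau": joint torques, N m; "tool_pos": TCP position; "orientation": TCP orientation; "force": force on the tool from outside, world axes, zero at the start; "wrist_torque": the same for the moment, N m; "width": finger opening in mm; "grip_force": force on a finger pad.
Only numpy, scipy, OpenCV 4.12 (cv2) and the standard library are available. Lean on these libraries where they do the work, as an engineer would, in place of code of your own. Each camera call takes 0.05 s, during which the arm holds its last target. There are 200 camera calls.

TASK

Rock the wooden core with the square grip from side to side, tilting it several degrees each way along the long side of its plaster mould, to work it up and free a little at a time; it is pinched so tightly that a straight pull would only bring the mould up with it, and the mould must stay flat on the table about where it is. Finish still holding the core in the gripper, upright and at rest a few centimetres clear above its mould; leave the other mould and the rest of the table alone.

Things in the scene. Friction and masses are not known exactly. Their poses are not given: they have to be found in the camera images.
- mould: loose white plaster mould, block 120 x 180 x 55 mm (x, y, z), about 1 kg, standing free on the table; origin at the centre of its underside, z up, y along its long side (the direction to rock in). In its top is an open pocket 44 x 70 mm (x, y), its floor 14 mm above the mould's underside. The mould's own axes turn up to 0.5 rad from the world's; core and mould start square to each other
- lips (a point): point midway between the mould's two black rubber lips, 42 mm above its underside: 12 mm thick round bars along x, one on each y side, each sprung with 15 N against the core's side faces. A straight pull against both takes 15 to 21 N and lifts the mould. While the core swings about this point, the lips' frictions cancel: it then rises freely, if by clearly less than 25 mm x the angle swept (rad)
- core_grip (a point): centre of the square grip of the loose wooden core (0.14 kg); z up along the core, x and y as the mould's. From below: foot 40 x 26 x 8 mm (x, y, z), block 40 x 50 x 40, grip 36 x 30 x 60; 108 mm in all. This point is 78 mm above the foot's underside, 30 mm below the top, at the start 92 mm above the table, with the block's top 7 mm above the mould's. It can lean 0.2 rad either way along y
- core_foot (a point): centre of the underside of the core's foot, axes as core_grip; it starts on the pocket floor. Once it has risen about 20 mm the 50 mm wide block leaves the lips and the core is free; the foot is clear of the mould when this point is higher than the mould's top (55 mm above its underside)
- round_mould: the other plaster mould, same outer block 120 x 180 x 55 mm but with a round wooden knob (64 mm flange, 40 mm knob, top 104 mm above the table); not to be moved; origin at the centre of its underside
- knife: wooden modelling knife about 150 x 14 x 8 mm lying along its x between the moulds; origin underside, near its middle
- clay_cup: grey clay cup, 76 mm across, 90 mm tall; origin at the centre of its underside
- jug: clear plastic jug, 110 mm across, 130 mm tall, handle to its +y; origin at the centre of its underside
- tool_pot: white pot 84 mm across, 100 mm tall, with modelling tools standing up to 215 mm; origin at the centre of its underside
- rolling_pin: wooden rolling pin 340 mm long along its x, 48 mm thick; origin at the middle of its underside
- sponge: yellow sponge 100 x 70 x 35 mm; origin at the centre of its underside
Things that resemble listed ones, but are neither listed nor needed, are in the scene too. There is more than one size of the part that bears core_grip; the job needs the smaller. What is shaped like the mould but purple is not meant.

How it is judged (in metres and radians):
On the way, in this order (a step that is already met when the one before it is completed fails the run):
1. the core, still in the mould, leans at least 3 degrees towards the mould's +y end (angle between core_grip's own z axis and vertical above 0.05 rad and z of core_foot in the frame of mould below 0.04 m and y of core_grip in the frame of mould above 0.0015 m), for 0.02 s.
2. the core, still in the mould, leans at least 3 degrees the other way (rocking on in either order meets both) (angle between core_grip's own z axis and vertical above 0.05 rad and z of core_foot in the frame of mould below 0.04 m and y of core_grip in the frame of mould below -0.0015 m), for 0.02 s.
3. the core's foot is above the mould's top (z of core_foot in the frame of mould above 0.058 m), for 0.1 s.
At the end, for the whole second after the job is handed in: The fingers hold the core at rest, upright within 0.2 rad, its foot 5 to 100 mm above the mould's top and within 60 mm of the mould's centre seen from above, touching nothing else; the mould stands flat on the table within 50 mm of where it was (z of core_foot in the frame of mould between 0.06 and 0.155 m and horizontal distance between core_foot and mould below 0.06 m and angle between core_grip's own z axis and vertical below 0.2 rad and contact force between the fingers and core above 1 N and contact force between core and mould below 0.05 N and linear speed of core below 0.03 m/s and angular speed of core below 0.3 rad/s and height (world z) of mould below 0.004 m and angle between mould's own z axis and vertical below 0.03 rad and distance of mould from where it was at the start of the episode below 0.05 m and linear speed of mould below 0.02 m/s); the arm keeps its last pose, push and grip.
It fails at once if the mould is lifted: its centre more than 8 mm off the table, or tipped by more than 0.12 rad (height (world z) of mould above 0.008 m or angle between mould's own z axis and vertical above 0.12 rad).
It fails at once if a bystander (other mould, knife, cup, jug, tool pot, rolling pin, sponge) is moved by more than 40 mm (distance of any of round_mould, knife, clay_cup, jug, tool_pot, rolling_pin, sponge from where it was at the start of the episode above 0.04 m).
It also fails if it takes over 48 s, if anything falls off the work surface, if the arm or the gripper's body presses on something with over 40 N, if the wrist force passes 120 N, or if a joint passes its speed limit or range.

## Working session

There is one attempt and no reset: what is moved stays moved. The work goes in short steps, each a Python script; the robot and the scene stay as the last script left them, time stands still between calls to the robot, and variables do not carry over. Pictures are saved under pics/ and viewed, at most 10 in all, crops included, and the job is handed in when it is done.

```bash
ls; mkdir -p pics; python3 - <<'E'
from station import env, viewer
import cv2
for n in ("top","side"):
    cv2.imwrite(f"pics/{n}0.png",viewer.camera(n)); p=viewer.camera_params(n); print(n,p)
print(viewer.camera_params("wrist"))
s=env.read_state();print(s["time_s"],s["orientation"])
E
```

```text
pics
top {'fx': 456.95997686221375, 'fy': 456.95997686221375, 'cx': 274.7161214016871, 'cy': 205.5951341878629, 'pose': array([[ 1.21337914e-02,  9.99091836e-01, -4.08445231e-02,
         4.69903305e+02],
       [-9.99861769e-01,  1.25872384e-02,  1.08629721e-02,
        -7.70074475e+00],
       [ 1.13672264e-02,  4.07070681e-02,  9.99106461e-01,
         1.33222709e+03],
       [ 0.00000000e+00,  0.00000000e+00,  0.00000000e+00,
         1.00000000e+00]])}
side {'fx': 393.24610534664754, 'fy': 393.24610534664754, 'cx': 282.5840211025401, 'cy': 216.21054251450232, 'pose': array([[ 9.94797442e-01,  6.65944600e-02, -7.70923253e-02,
         4.45293879e+02],
       [-1.00628527e-01,  7.60269675e-01, -6.41766251e-01,
        -6.37694859e+02],
       [ 1.58728802e-02,  6.46185112e-01,  7.63015631e-01,
         8.47757699e+02],
       [ 0.00000000e+00,  0.00000000e+00,  0.00000000e+00,
         1.00000000e+00]])}
{'fx': 357.2251256092995, 'fy': 357.2251256092995, 'cx': 283.7993754862176, 'cy': 211.51009593220795, 'tool_from_camera': array([[ 1.05344960e-03,  9.58685342e-01,  2.84466702e-01,
         7.88167993e+01],
       [ 9.99999012e-01, -7.45290083e-04, -1.19152743e-03,
        -1.02119812e+00],
       [-9.30289670e-04,  2.84467676e-01, -9.58685181e-01,
        -8.35860578e+01],
       [ 0.00000000e+00,  0.00000000e+00,  0.00000000e+00,
         1.00000000e+00]])}
0.1 [ 1.98054860e-01  9.80190679e-01 -6.94754670e-04 -1.52378381e-04]
```

View pics/top0.png

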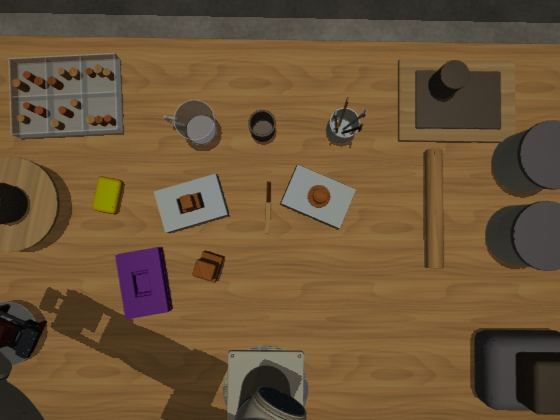

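View pics/side0.png

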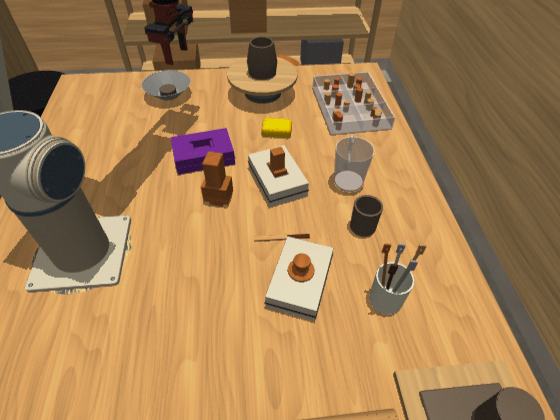

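The target mould (white, square grip) is at about (192,203) in the top view. The round-knob mould is at (318,196), and the larger decoy core stands loose at (208,266). Next I'll get a rough fix and take a wrist look from above.

```bash
cat > h.py <<'E'
import numpy as np, cv2
from station import env, set_gripper, viewer, workorder
from scipy.spatial.transform import Rotation as R
def pose_wrist():
    s=env.read_state(); T=np.eye(4); T[:3,:3]=R.from_quat(s["orientation"]).as_matrix(); T[:3,3]=s["tool_pos"]
    return T@viewer.camera_params("wrist")["tool_from_camera"]
def ray(p,T,uv,z):
    d=T[:3,:3]@np.array([(uv[0]-p["cx"])/p["fx"],-(uv[1]-p["cy"])/p["fy"],-1])
    return T[:3,3]+d*(z-T[2,3])/d[2]
def quat(yaw,tilt=0.):
    # mould frame yaw; tool z down, tool y along mould y (either sign); tilt about mould x (positive: leans to -y)
    return (R.from_euler('z',yaw)*R.from_euler('x',tilt)*R.from_matrix(np.diag([-1.,1,-1])))
E
python3 - <<'E'
from h import *
p=viewer.camera_params("top");T=p["pose"]
for uv in [(155,191),(219,175),(229,212),(165,231)]: print(ray(p,T,uv,55).round(1))
print(ray(p,T,(186,203),122).round(1))
c=cv2.imread("pics/top0.png")[160:245,140:245]
cv2.imwrite("pics/topc.png",cv2.resize(c,None,fx=7,fy=7,interpolation=cv2.INTER_CUBIC))
E
```

```text
[558.7 313.3  55. ]
[605.9 135.5  55. ]
[502.6 105.9  55. ]
[447.5 283.   55. ]
[523.3 213.9 122. ]
```

View pics/topc.png

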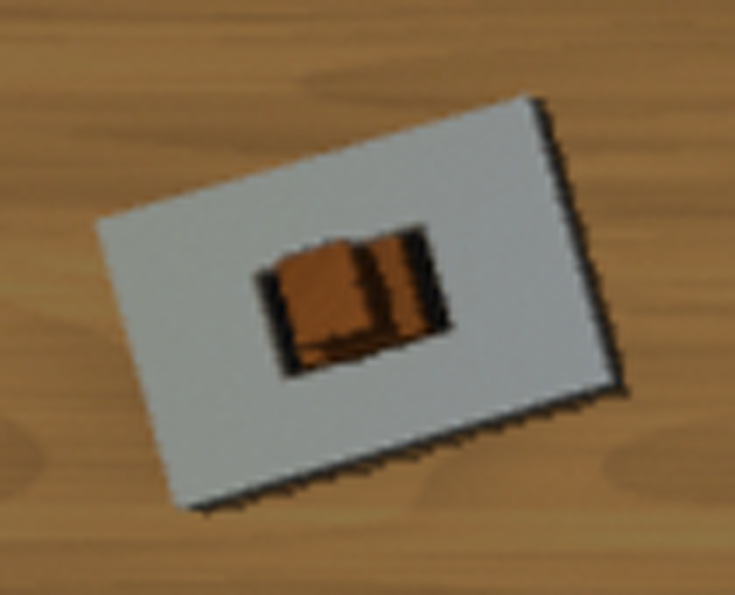

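The mould-top corners in the enlarged crop are (97,219), (530,96), (613,383) and (177,507), with the core grip left of the middle because of parallax. I'll move above it and look again from close by.

```bash
python3 - <<'E'
from h import *
p=viewer.camera_params("top");T=p["pose"]
c=[ray(p,T,(140+u/7,160+v/7),55) for u,v in [(97,219),(530,96),(613,383),(177,507)]]
C=np.mean(c,0); d=(c[0]-c[1])+(c[3]-c[2]); yaw=np.arctan2(-d[0],d[1])
print(C,yaw,[np.linalg.norm(c[i]-c[i-1]).round(1) for i in range(4)])
# grip top corners
print(np.mean([ray(p,T,(140+u/7,160+v/7),122) for u,v in [(275,262),(352,240),(370,328),(298,350)]],0))
q=quat(yaw).as_quat()
for Y in (yaw,yaw+np.pi):print(env.ik([C[0],C[1],250],quat(Y).as_quat()))
qs=[quat(Y).as_quat() for Y in (yaw,yaw+np.pi)]
qs=[q for q in qs if env.ik([C[0],C[1],250],q) is not None]
q=min(qs,key=lambda q:abs(env.ik([C[0],C[1],250],q)[5]))
a=R.from_quat(q).as_matrix()[:,0]
# camera sits 79mm along tool x, tilted toward axis; stand back little
env.reach([C[0],C[1],330],q)
t=pose_wrist(); cv2.imwrite("pics/w0.png",viewer.camera("wrist")); np.save("w0.npy",t)
print(t, env.read_state()["time_s"])
E
```

```text
[526.4472931  213.25209073  55.        ] 0.2909283227239953 [np.float64(119.4), np.float64(179.2), np.float64(119.7), np.float64(179.9)]
[525.58058101 213.30920809 122.        ]
[ 3.63923815e-01  4.07525023e-01  1.79744660e+00 -4.44089210e-16
  9.36621033e-01 -1.49780083e+00]
[ 3.63923815e-01  4.07525023e-01  1.79744660e+00 -4.44089210e-16
  9.36621033e-01  1.64379182e+00]
[[-2.88089789e-01 -9.17976641e-01 -2.72622742e-01  4.50398172e+02]
 [ 9.57602973e-01 -2.75899188e-01 -8.29227557e-02  1.90682807e+02]
 [ 9.04759779e-04 -2.84953547e-01  9.58540900e-01  4.13535979e+02]
 [ 0.00000000e+00  0.00000000e+00  0.00000000e+00  1.00000000e+00]] 1.8417
```

View pics/w0.png

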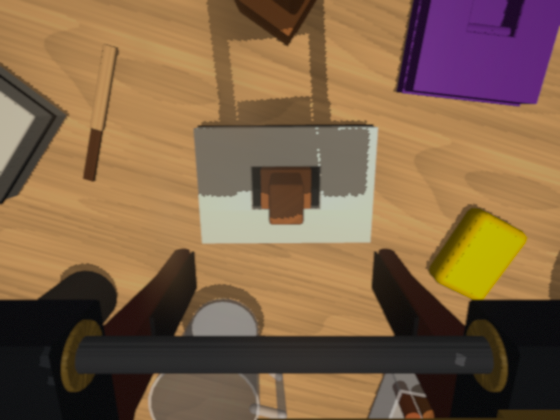

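The wrist view has the mould top corners at (195,127), (377,127), (372,242) and (201,243). The grip is at x 269–303 and centred between the finger tips. I'll check this against the top-camera fix.

```bash
python3 - <<'E'
from h import *
p=viewer.camera_params("wrist");T=np.load("w0.npy")
c=[ray(p,T,uv,55) for uv in [(195,127),(377,127),(372,242),(201,243)]]
print(np.round(c,1),np.mean(c,0),[np.linalg.norm(c[i]-c[i-1]).round(1) for i in range(4)])
for a,b in ((0,1),(3,2)):
    d=c[b]-c[a]; print(np.arctan2(-d[0],d[1]))
im=cv2.imread("pics/w0.png")[100:260,180:390]
cv2.imwrite("pics/w0c.png",cv2.resize(im,None,fx=3.7,fy=3.7,interpolation=cv2.INTER_CUBIC))
E
```

```text
[[494.8 113.7  55. ]
 [443.5 284.2  55. ]
 [557.8 322.3  55. ]
 [611.8 146.6  55. ]] [526.98386861 216.70269292  55.        ] [np.float64(121.6), np.float64(178.0), np.float64(120.5), np.float64(183.8)]
0.29218026377416023
0.2981372841486247
```

View pics/w0c.png

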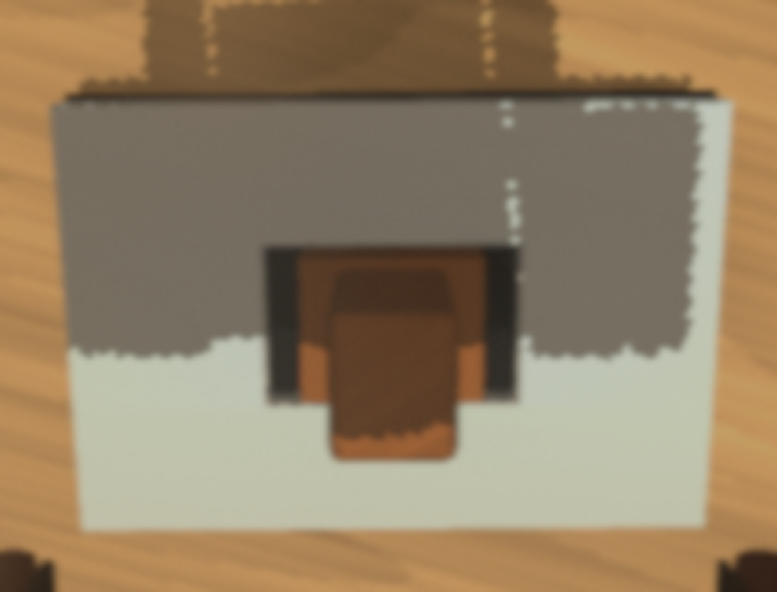

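```bash
python3 - <<'E'
from h import *
p=viewer.camera_params("wrist");T=np.load("w0.npy")
print(np.mean([ray(p,T,(180+u/3.7,100+v/3.7),122) for u,v in [(330,313),(456,313),(456,458),(330,458)]],0))
q=quat(.294).as_quat(); x,y=526.4,214.4
env.move_l([x,y,230],q,rate=150)
print(env.move_l([x,y,153.],q,rate=60,f_stop=6))
a=env.read_state(); set_gripper(20); env.hold(.2); s=env.read_state()
Rm=R.from_euler('z',.294)
for k in (a,s): print(k["time_s"],k["width"],k["grip_force"],np.round(k["tool_pos"],2),Rm.inv().apply(k["force"]).round(2),Rm.inv().apply(k["wrist_torque"]).round(3))
cv2.imwrite("pics/side1.png",cv2.resize(viewer.camera("side")[90:260,190:400],None,fx=3.5,fy=3.5,interpolation=cv2.INTER_CUBIC))
E
```

```text
[526.80373998 216.08153208 122.        ]
False
4.0917 87.93615924157393 0.0 [526.62 214.49 153.37] [ 0.26  0.49 -0.04] [ 0.072 -0.008  0.052]
5.2167 30.031155888657285 29.989734292030334 [526.33 214.68 153.03] [0.18 3.96 0.04] [0.795 0.055 0.095]
```

View pics/side1.png

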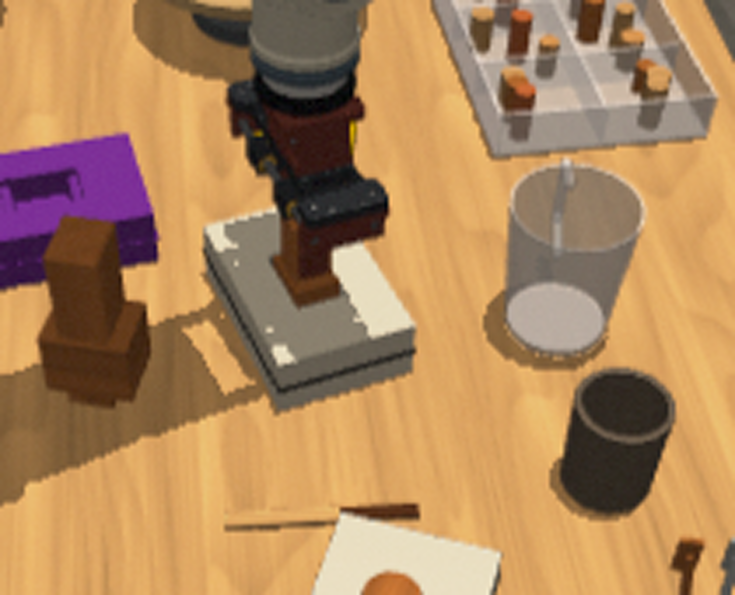

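Grip closed squarely (30.0 mm). A 4 N side force suggests the gripper sits about 1 mm towards -y, so I'll shift the pivot and start rocking.

```bash
cat >> h.py <<'E'
YAW=.294; Z=R.from_euler('z',YAW)
L=np.array([526.35,214.5,42.])+Z.apply([0,.8,0])
K=13.; H0=111.
def pose(th,s):
    r=R.from_euler('x',th); return L+Z.apply(r.apply([0,0,H0+s])), quat(YAW,th).as_quat()
def log(th,s):
    k=env.read_state(); T=R.from_quat(k["orientation"])
    print(round(k["time_s"],2),"th %.3f s %.1f"%(th,s),"F",Z.inv().apply(k["force"]).round(1),"M",Z.inv().apply(k["wrist_torque"]).round(2),"w %.1f"%k["width"],"err",(k["tool_pos"]-pose(th,s)[0]).round(1))
def sweep(th,s,goal,rate=28):
    n=int(np.ceil(abs(goal-th)/.04)); st=(goal-th)/n
    for i in range(n):
        th+=st; s+=K*abs(st); p,q=pose(th,s); env.move_l(p,q,rate=rate)
        if i%3==2 or i==n-1: log(th,s)
    return th,s
E
python3 - <<'E'
from h import *
p,q=pose(0,0);env.move_l(p,q,rate=20);env.hold(.2);log(0,0)
th,s=sweep(0,0,-.14)
th,s=sweep(th,s,.14)
print(th,s); np.save("st.npy",[th,s])
cv2.imwrite("pics/side2.png",cv2.resize(viewer.camera("side")[110:240,220:380],None,fx=4.5,fy=4.5,interpolation=cv2.INTER_CUBIC))
E
```

```text
5.72 th 0.000 s 0.0 F [0.1 2.2 1.2] M [0.42 0.02 0.1 ] w 29.9 err [ 0.  -0.1  0. ]
6.59 th -0.105 s 1.4 F [-0.2  1.7 -3.7] M [ 0.74 -0.13 -0.06] w 30.0 err [-0.  -0.1 -0.2]
6.88 th -0.140 s 1.8 F [ 0.9  0.4 -3.9] M [ 0.6  -0.15 -0.09] w 29.6 err [-0.  -0.1 -0.2]
7.76 th -0.035 s 3.2 F [ 0.2  1.7 -2.9] M [0.34 0.04 0.1 ] w 29.8 err [-0.1 -0.1 -0. ]
8.63 th 0.070 s 4.6 F [-0.9  1.2 -3.2] M [0.11 0.14 0.13] w 29.8 err [-0.1  0.  -0.1]
9.22 th 0.140 s 5.5 F [-1.2  0.4 -3.3] M [-0.15  0.13  0.14] w 30.0 err [-0.1  0.  -0.1]
0.14 5.460000000000001
```

View pics/side2.png

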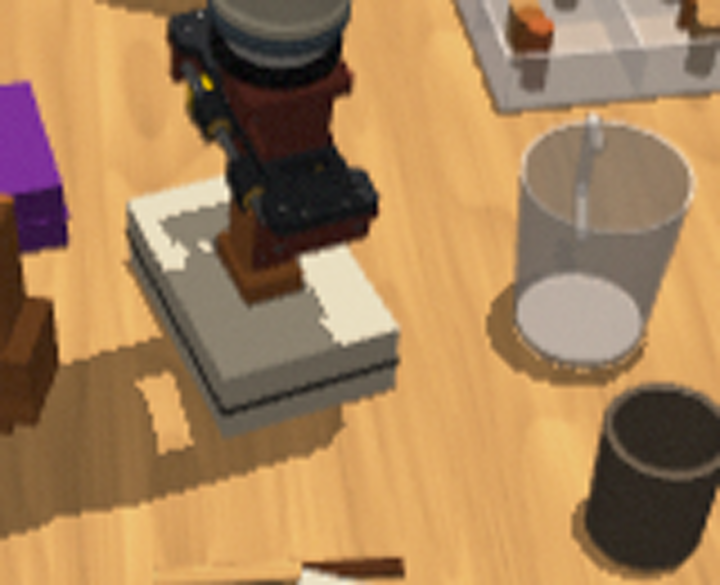

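The picture shows the core tilted with the gripper and raised slightly, with the mould still flat. The forces stay small (about 3 N down), so I'll continue until it's free, then lift.

```bash
python3 - <<'E'
from h import *
th,s=np.load("st.npy")
for i in range(5):
    th,s=sweep(th,s,-.14 if th>0 else .14); np.save("st.npy",[th,s])
    F=env.read_state()["force"]
    if F[2]<-8: print("stop");raise SystemExit
th,s=sweep(th,s,0); np.save("st.npy",[th,s])
for s in (35,75):
    p,q=pose(0,s); stop=env.move_l(p,q,rate=25,f_stop=5); log(0,s)
    if stop: print("force stop");break
env.hold(.5);log(0,s)
cv2.imwrite("pics/side3.png",cv2.resize(viewer.camera("side")[90:260,190:400],None,fx=3.5,fy=3.5,interpolation=cv2.INTER_CUBIC))
E
```

```text
10.18 th 0.035 s 6.8 F [-2.  -0.5 -2.2] M [ 0.03  0.3  -0.06] w 30.2 err [-0.1  0.   0. ]
11.07 th -0.070 s 8.2 F [-1.6  0.1 -4. ] M [ 0.37  0.29 -0.1 ] w 29.8 err [-0.  -0.1 -0.1]
11.68 th -0.140 s 9.1 F [-0.3 -0.6 -7.1] M [ 0.89  0.18 -0.11] w 29.8 err [ 0.  -0.  -0.2]
12.57 th -0.035 s 10.5 F [-1.8  1.4 -2.2] M [0.31 0.43 0.09] w 29.8 err [-0.  -0.   0.1]
13.47 th 0.070 s 11.8 F [-1.3  1.  -1.5] M [0.13 0.38 0.16] w 30.1 err [0.  0.1 0.1]
14.09 th 0.140 s 12.7 F [-1.   1.2 -2. ] M [-0.15  0.22  0.16] w 29.9 err [ 0.   0.1 -0. ]
15.02 th 0.035 s 14.1 F [-0.5  0.5 -2.7] M [ 0.08  0.18 -0.03] w 29.8 err [0. 0. 0.]
15.94 th -0.070 s 15.5 F [-0.8  0.6 -2. ] M [ 0.5   0.13 -0.03] w 29.8 err [ 0.1 -0.1  0. ]
16.56 th -0.140 s 16.4 F [-0.4  0.3 -0.9] M [ 0.1   0.18 -0.09] w 29.8 err [ 0.1 -0.1  0.2]
17.48 th -0.035 s 17.7 F [-0.9  1.  -2.9] M [0.24 0.15 0.16] w 29.4 err [ 0.   0.  -0.1]
18.43 th 0.070 s 19.1 F [-0.6  1.1 -0.5] M [0.34 0.21 0.1 ] w 29.8 err [0.  0.2 0.2]
19.06 th 0.140 s 20.0 F [-2.7  4.4  8.2] M [1.36 0.63 0.08] w 29.7 err [-0.   0.7  0.9]
20.01 th 0.035 s 21.4 F [-4.7  1.  18.1] M [0.74 1.3  0.18] w 30.1 err [0.  0.9 1.9]
20.96 th -0.070 s 22.7 F [-6.3 -7.2 22.3] M [-1.29  1.34  0.  ] w 30.1 err [ 0.7 -0.3  2.6]
21.59 th -0.140 s 23.7 F [-1.7 -9.5 11.3] M [-2.15  0.11 -0.07] w 29.9 err [ 1.2 -0.7  1.5]
22.54 th -0.035 s 25.0 F [ 1.1 -0.   2.2] M [-0.04 -0.21  0.03] w 29.8 err [0.  0.4 0.1]
22.87 th 0.000 s 25.5 F [0.5 2.5 6. ] M [0.42 0.16 0.  ] w 29.8 err [0.  0.6 0.4]
23.07 th 0.000 s 35.0 F [ 0.   0.6 -1.3] M [-0.02  0.04 -0.03] w 29.8 err [-0.6  0.2 -8.8]
force stop
23.57 th 0.000 s 35.0 F [-0.6  0.3 -1.8] M [ 0.03  0.01 -0.01] w 30.0 err [-0.4  0.1 -8.9]
```

View pics/side3.png

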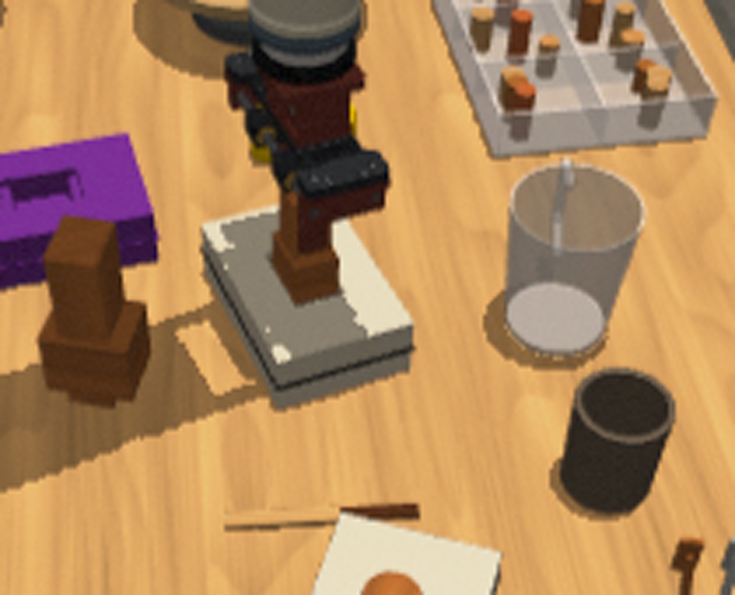

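The core is up and free: the load is now 1.8 N, which is its own weight, and the mould is flat and in place. The stop was only the block's preload on the lips being released. I'll finish the lift.

```bash
python3 - <<'E'
from h import *
for s in (35,72):
    p,q=pose(0,s); stop=env.move_l(p,q,rate=25,f_stop=5); log(0,s)
    if stop: print("force stop");break
env.hold(.7);log(0,s)
cv2.imwrite("pics/side4.png",cv2.resize(viewer.camera("side")[90:260,190:400],None,fx=3.5,fy=3.5,interpolation=cv2.INTER_CUBIC))
E
```

```text
24.12 th 0.000 s 35.0 F [ 0.2  0.1 -1.3] M [ 0.09 -0.03  0.  ] w 30.1 err [0.1 0.  0.2]
25.76 th 0.000 s 72.0 F [ 0.3  0.3 -1.7] M [ 0.02 -0.06 -0.01] w 30.3 err [-0.1 -0.  -0.2]
26.46 th 0.000 s 72.0 F [ 0.7 -0.1 -1. ] M [ 0.03  0.07 -0.05] w 29.6 err [ 0. -0.  0.]
```

View pics/side4.png

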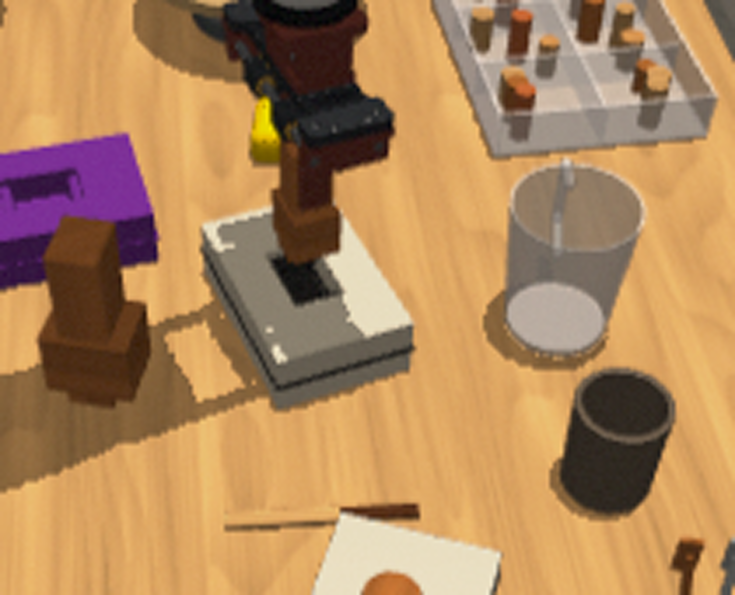

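The core is held upright about 30 mm above the empty pocket, and the mould is flat where it was.

```bash
python3 -c "
from station import workorder
print(workorder.sign_off())"
```

```text
the job is handed in; nothing more can be done
None
```

The core was rocked free and the job is handed in at about 26.5 s: the gripper holds the core upright and still about 30 mm above its mould, and the mould is flat and in place; sign-off gave no verdict.

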